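Hold a lamp cartridge in the spring-return bayonet check port

TASK

Check the lamp cartridge in the check block: find which of the block's two ports is open (the other is closed by a blanking cover), push the cartridge down into it against the spring with its pins in the slots, and twist it a quarter turn clockwise as seen from above. The port springs back when let go, so finish while still gripping the cartridge upright, pushed in and turned; leave the cover and the bottles and beaker nearby alone.

Things in the scene. Friction and masses are not known exactly. Their poses are not given: they have to be found in the camera images.
- cartridge_centre (a point): Lamp cartridge, loose, standing upright, 74 mm tall, 120 g. Steel barrel 26 mm in diameter (lowest 4 mm taper to 22 mm), grey round flange 40 mm in diameter 33 to 38 mm above the bottom, white flat grip bar on top. Origin on the axis half-way up (37 mm above the bottom), z up, x along grip bar and pins. Alike when turned by half a turn.
- cartridge_grip (a point): Centre of the cartridge's grip bar, on its axis 56 mm above the bottom. The bar is 36 mm long along x, 14 mm thick along y (grip across this) and reaches from the flange (38 mm above the bottom) to the top (74 mm).
- cartridge_pins (a point): On the cartridge's axis 14 mm above its bottom, level with the two round brass pins, 6 mm in diameter, that stand out of the barrel to 20 mm from the axis along +x and -x (in line with the grip bar).
- check_block: Fixed grey base plate of the check block, 84 x 214 x 10 mm; origin at the centre of its underside on the desk, z up. It carries two square port housings, 60 x 60 mm, tops 52 mm above the desk, side by side along its y axis, 110 mm apart; one is open, the other closed by a black cover.
- port_left (a point): Centre of the left (+y of the block) port, level with its top face, 52 mm above the desk; axes are the block's. The open port, left or right, has a grey top plate 8 mm thick with a round hole 30 mm in diameter and two slots 10 mm wide, reaching 22.5 mm from the axis along the block's x and -x. Below the plate the pins are free to turn.
- port_right (a point): Centre of the right (-y of the block) port, level with its top face, 52 mm above the desk; axes are the block's; made like the left one.
- blank_cover (a point): Centre of the top of the black round blanking cover (44 mm in diameter, 5 mm thick, with a 5 mm high boss on it) screwed on the closed port; it tells which port is closed.
- plunger (a joint): Spring plunger in the open port, m pushed down, 0 to 0.011 (stop); 2 N rising to 6.4 N. The cartridge's bottom meets it 19 mm below the port's top face, pins still in the slots. From 0.006 on the pins are clear below the top plate and can turn; once turned they are caught below it. At 0.011 the flange is 3 mm above the port.
- turn (a joint): Drive plate on the plunger, rad clockwise from above: 0 in line with the slots, stop at 1.68. Its dogs take the pins along with 1.5 mm play each side, so it reads up to 0.1 less than the cartridge's turn. A return spring resists, 0.02 N m at 0, 0.10 N m at a quarter turn.
- dropper_bottle_1: Small dropper bottle, 30 mm across, 91 mm tall, loose bystander; origin at the centre of its underside.
- reagent_bottle_2: White reagent bottle, 50 mm across, 118 mm tall, loose bystander; origin at the centre of its underside.
- beaker: Small glass beaker, 62 mm across, 70 mm tall, loose bystander; origin at the centre of its underside.
Mind the look-alikes: they are no part of the job. What is shaped like the part that bears cartridge_centre but blue or turquoise is not meant. Several things have the shape of the check_block; the one meant has the colours described above.

How it is judged:
On the way:
1. the cartridge is pushed straight down into the open port, pins clear below the slots, before it is turned ((horizontal distance between cartridge_centre and port_left below 0.006 m or horizontal distance between cartridge_centre and port_right below 0.006 m) and value of joint plunger above 0.006 m and value of joint turn below 0.4 rad), for 0.1 s.
At the end, for the whole second after the job is handed in: The cartridge stands upright (within 0.12 rad) within 6 mm of the axis of the open port, its centre less than 67 mm above the desk, plunger pushed in more than 4.5 mm, drive plate turned more than 1.25 rad, still, with the fingers gripping it (over 1.5 N) ((horizontal distance between cartridge_centre and port_left below 0.006 m or horizontal distance between cartridge_centre and port_right below 0.006 m) and value of joint plunger above 0.0045 m and value of joint turn above 1.25 rad and angle between cartridge_centre's own z axis and vertical below 0.12 rad and contact force between the fingers and cartridge above 1.5 N and height (world z) of cartridge_centre below 0.067 m and linear speed of cartridge below 0.02 m/s); the arm keeps its last pose, push and grip.
It fails at once if the dropper bottle is displaced by more than 30 mm (distance of dropper_bottle_1 from where it was at the start of the episode above 0.03 m).
It fails at once if the reagent bottle is displaced by more than 30 mm (distance of reagent_bottle_2 from where it was at the start of the episode above 0.03 m).
It fails at once if the beaker is displaced by more than 30 mm (distance of beaker from where it was at the start of the episode above 0.03 m).
It fails at once if the closed port or its cover is pressed harder than 12 N (contact force between closed_port and cartridge above 12 N or contact force between closed_port and the arm above 12 N or contact force between closed_port and the fingers above 12 N).
It also fails if it takes over 51 s, if anything falls off the work surface, if the arm or the gripper's body presses on something with over 40 N, if the wrist force passes 120 N, or if a joint passes its speed limit or range.

ROBOT

A 6-joint arm with a two-finger parallel gripper is mounted at the origin on a cart in front of the work surface, level with it; the furniture and walls round the work are solid. World frame = base frame: x ahead of the robot, y to its left, z up, the work surface at z = 0. Lengths are in m, angles in rad, forces in N, time in s.
With the tool pointing down it reaches from about 0.35 to 0.775 m from the base axis. Payload 5.5 kg.
Tool frame: the origin (TCP) lies at the very end of the fingers, on their centre line; the grasp point (between the pads) lies 19 mm behind it; x points along the fingers, y is the direction in which the jaws open and shut, and the axes are right-handed (so a half turn about x gives the same grasp; the last joint's range is limited). The gripper opens to 85 mm and grips with 20 to 120 N. Pads are 22 mm wide; open, the fingers measure 114 mm over their backs; the gripper's body (76 mm by 85 mm) begins 54 mm behind the grasp point. The pads swing forward as they close: fully open they stand 13 mm farther back than shut.
Start: joints at [1.117, 0.313, 0.046, 1.304, 0, 1.431], TCP at [0.178, 0.547, 0.231] pointing down, gripper open.
Joint ranges: [-2.76, 2.76], [-0.86, 1.69], [-1.03, 1.26], [-2.2, 2.34], [-1.47, 1.5], [-3.14, 3.14]. Speed limits (rad/s): [2.57, 2.57, 3.14, 3.14, 3.14, 3.14].

INTERFACE

Orientations are given as a unit quaternion [w, x, y, z].
In Python, from workcell import env gives the robot as it stands.
- The arm moves only by the tool drive_tool, never from a script. Its argument "plan" is a list that holds one entry, the list of rows, each a list of 7 numbers: the shift along the tool's x, y, z in cm, then the turn, a rotation vector about the tool's x, y, z in degrees, then the opening, from 0 (shut) to 1 (fully open). In form: [[[tx, ty, tz, wx, wy, wz, fingers], ...]]. A call has exactly 5 rows; each row shifts and turns the commanded pose from where the row before left it, along the tool's axes as they then stand; what a row does not reach is not made up. A row lasts 1/12 s, in which the tool goes at most 41.7 mm and 7.16 degrees, less where a joint would pass 70% of its speed; a pose out of reach is approached as far as the arm can. A call with a gripper value outside its range is refused whole. The fingers move at their own pace and stop on an object; "squeeze" is the grip in N (left out, the last holds). Time passes only in rows, so rows that do not move let the fingers close, or fill a call up. It gives the time, the measured TCP pose, the force and the opening at its end, in the units of the state.
- env.get_state(): the state, without advancing time (a new reading comes with each control period).
- env.read_camera(name): name is "scene" or "top"; returns the picture (384x512x3 uint8, red, green, blue); there is no depth.
- env.camera_model(name): a dict with "camera_matrix" (3x3 intrinsics, pixels), "camera_from_world" (4x4, takes a point from world to camera coordinates). Camera axes: x right, y down, z forward; pixel columns grow to the right and rows downward; lengths in m; the calibration is good to about 2 mm. A picture is of the moment at which its call begins. camera_model takes no time and is no camera call.
- env.hand_in(): hands the job in, once; it reports no verdict.
The state is a dict: "clock": time; "joint_pos": joint angles; "qvel": joint speeds; "tau": joint torques, N m; "tcp_pos": TCP position; "orientation": TCP orientation; "wrist_force": force on the tool from outside, world axes, zero at the start; "ft_torque": the same for the moment, N m; "finger_gap": finger opening in m.
Only numpy, scipy, OpenCV 4.12 (cv2) and the standard library are available. Lean on these libraries where they do the work, as an engineer would, in place of code of your own. Each camera call takes 0.05 s, during which the arm holds its last target.

## Working session

There is one attempt and no reset: what is moved stays moved. The work goes in short steps, Python scripts to look and compute and a tool call to move; the robot and the scene stay as the last step left them, time stands still between calls to the robot, and variables do not carry over. Pictures are saved under pics/ and viewed, and the job is handed in when it is done.

Besides the shell and the picture viewer there is one more tool, called after "Request:" in YAML: its name, and indented under it one key for each argument. drive_tool: Moves the arm, as the interface text tells. Its arguments: {"type":"object","properties":{"plan":{"type":"array","items":{"type":"array","items":{"type":"array","items":{"type":"number"}}}},"squeeze":{"type":"number"}},"required":["plan"]}

```bash
ls; mkdir -p pics; python3 - <<'E'
from workcell import env
import cv2,numpy as np
np.set_printoptions(precision=4,suppress=True)
for n in("scene","top"):
    im=env.read_camera(n); cv2.imwrite(f"pics/{n}0.png",im[:,:,::-1])
    m=env.camera_model(n); print(n,np.array(m["camera_matrix"]),np.array(m["camera_from_world"]))
print(env.get_state())
E
```

```text
pics
scene [[437.278    0.     258.2158]
 [  0.     437.278  190.0634]
 [  0.       0.       1.    ]] [[ 0.7561 -0.6541 -0.0191 -0.3885]
 [-0.3103 -0.3327 -0.8905  0.2274]
 [ 0.5761  0.6793 -0.4546  0.8135]
 [ 0.      0.      0.      1.    ]]
top [[355.4928   0.     263.9596]
 [  0.     355.4928 188.1078]
 [  0.       0.       1.    ]] [[ 0.0137 -0.9998  0.016   0.0173]
 [-0.9921 -0.0156 -0.1241  0.5676]
 [ 0.1243 -0.0141 -0.9921  1.0512]
 [ 0.      0.      0.      1.    ]]
{'clock': 0.1, 'joint_pos': array([1.1174, 0.3139, 0.0451, 1.3036, 0.    , 1.4312]), 'qvel': array([-0.0001, -0.0026,  0.0025, -0.0011, -0.0014,  0.0019]), 'tau': array([  0.0034, -48.1723,  29.9244,   0.0127,  -0.0001,  -0.    ]), 'tcp_pos': array([0.1773, 0.5465, 0.2305]), 'orientation': array([ 0.6983,  0.1099,  0.6986, -0.111 ]), 'wrist_force': array([ 0.0822, -1.3774, -0.8844]), 'ft_torque': array([-0.0438,  0.0268, -0.0146]), 'finger_gap': 0.08574823755244047}
```

View pics/scene0.png

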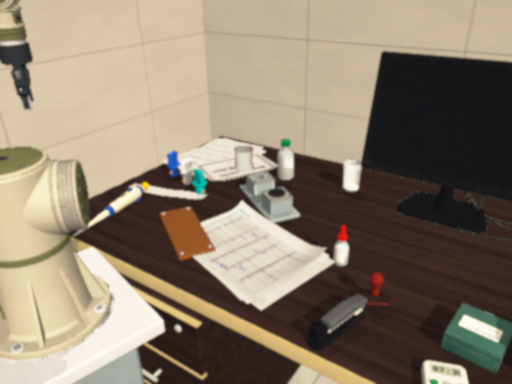

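View pics/top0.png

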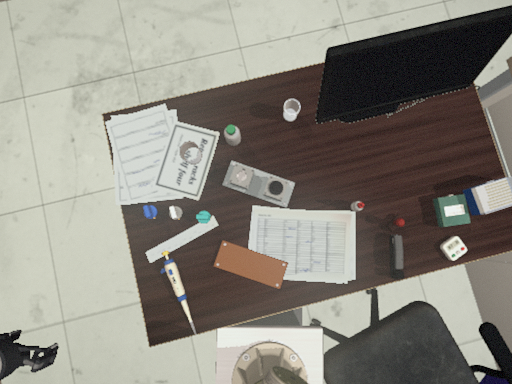

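```bash
python3 - <<'E'
import cv2,numpy as np
t=cv2.imread("pics/top0.png");s=cv2.imread("pics/scene0.png")
a=cv2.resize(t[140:250,120:300],None,fx=4.4,fy=4.4,interpolation=cv2.INTER_CUBIC)
b=cv2.resize(s[130:230,150:310],None,fx=5,fy=5,interpolation=cv2.INTER_CUBIC)
cv2.imwrite("pics/tz.png",a);cv2.imwrite("pics/sz.png",b)
E
```

```text
(no output)
```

View pics/tz.png

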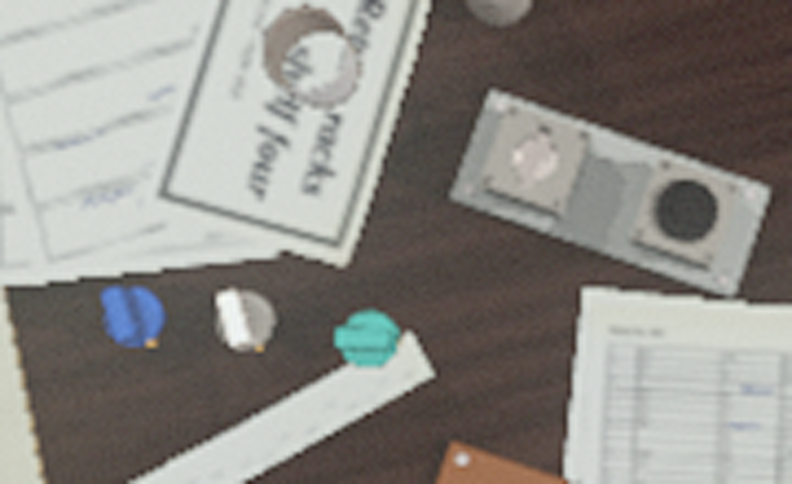

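View pics/sz.png

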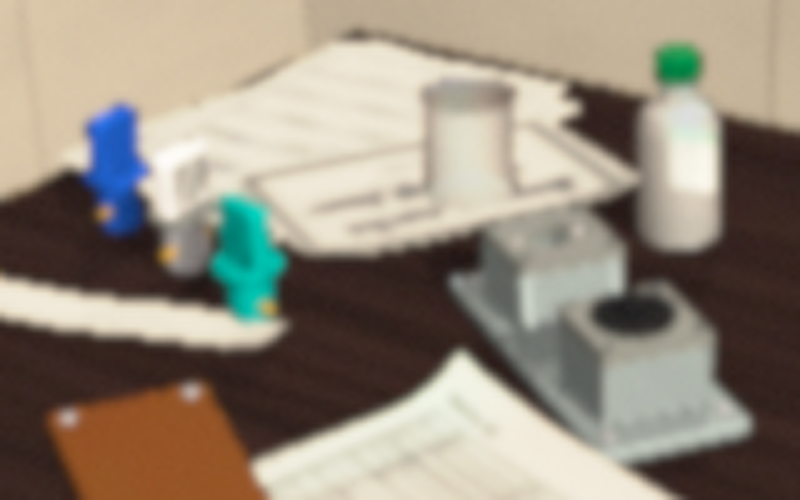

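```bash
cat > h.py <<'E'
import cv2,numpy as np
from scipy.optimize import minimize
from workcell import env
np.set_printoptions(precision=4,suppress=True)
SS=8
def box(x0,x1,y0,y1,z0,z1): return np.array([[x,y,z] for x in(x0,x1) for y in(y0,y1) for z in(z0,z1)],float)
def cyl(r0,r1,z0,z1,cx=0,cy=0):
    a=np.linspace(0,2*np.pi,40,endpoint=False)
    return np.vstack([np.c_[cx+r*np.cos(a),cy+r*np.sin(a),0*a+z] for r,z in((r0,z0),(r1,z1))])
def pins():
    a=np.linspace(0,2*np.pi,16,endpoint=False)
    return np.vstack([np.c_[0*a+x,.003*np.cos(a),.014+.003*np.sin(a)] for x in(-.02,.02)])
BLOCK=[box(-.042,.042,-.107,.107,0,.010)]+[box(-.03,.03,s*.055-.03,s*.055+.03,.01,.052) for s in(1,-1)]
CART=[cyl(.011,.013,0,.004),cyl(.013,.013,.004,.033),cyl(.02,.02,.033,.038),box(-.018,.018,-.007,.007,.038,.074),pins()]
def place(P,x,y,yaw,z=0):
    c,s=np.cos(yaw),np.sin(yaw); return P@np.array([[c,s,0],[-s,c,0],[0,0,1]])+[x,y,z]
def proj(n,P):
    m=env.camera_model(n);K=np.array(m["camera_matrix"]);T=np.array(m["camera_from_world"])
    q=P@T[:3,:3].T+T[:3,3]; q=q@K.T; return q[:,:2]/q[:,2:]
def ray(n,uv,z):
    m=env.camera_model(n);K=np.array(m["camera_matrix"]);T=np.array(m["camera_from_world"])
    d=T[:3,:3].T@np.linalg.solve(K,[uv[0],uv[1],1]);c=-T[:3,:3].T@T[:3,3]
    return c+d*(z-c[2])/d[2]
def render(n,parts,pose,win):
    u0,u1,v0,v1=win; im=np.zeros(((v1-v0)*SS,(u1-u0)*SS),np.uint8)
    for p in parts:
        q=(proj(n,place(p,*pose))-[u0-.5,v0-.5])*SS-.5
        cv2.fillConvexPoly(im,cv2.convexHull(np.round(q*16).astype(np.int32).reshape(-1,1,2)),255,shift=4)
    im=cv2.resize(im,(u1-u0,v1-v0),interpolation=cv2.INTER_AREA).astype(float)/255
    return cv2.GaussianBlur(im,(0,0),.6)
def fit(obs,parts,x0,free=3):
    # obs: list of (name, alpha, win, weight)
    def f(p):
        pose=list(p)
        return sum((w*(render(n,parts,pose,win)-a)**2).sum() for n,a,win,w in obs)
    best=None
    r=minimize(f,x0,method="Nelder-Mead",options=dict(initial_simplex=np.vstack([x0]+[np.array(x0)+d for d in np.diag([.006,.006,.15,.006][:len(x0)])]),xatol=1e-5,fatol=1e-4,maxiter=300))
    return r.x,r.fun
E
python3 - <<'E'
from h import *
t=cv2.imread("pics/top0.png");s=cv2.imread("pics/scene0.png")
for uv,z in(((120+611/4.4,140+192/4.4),.01),((120+235/4.4,140+320/4.4),.05),((120+132/4.4,140+317/4.4),.04),((120+368/4.4,140+337/4.4),.04)): print(ray("top",uv,z))
L=ray("top",(120+536/4.4,140+155/4.4),.052);R=ray("top",(120+686/4.4,140+211/4.4),.052);print(L,R,np.hypot(*(L-R)[:2]))
for w in((130,155,205,225),):
  print(t[209:218,168:186].max(2))
E
```

```text
[0.5843 0.0414 0.01  ]
[0.4873 0.2943 0.05  ]
[0.4889 0.3668 0.04  ]
[0.4776 0.2057 0.04  ]
[0.6033 0.0933 0.052 ] [ 0.5662 -0.0101  0.052 ] 0.10981422257949917
[[ 72 180 232 241 241 242 213 164 163 164 170 179 174 132  83  90  85  90]
 [ 75 130 217 243 240 244 217 170 152 160 165 169 182 159 100  84  88  79]
 [ 76 124 215 242 241 240 231 200 170 160 163 166 173 163 113  75  82  82]
 [ 81 126 204 235 241 240 243 213 157 156 162 165 169 165 125  75  73  80]
 [ 87 129 180 225 242 241 242 213 169 161 163 168 171 160 125  69  73  78]
 [ 81 133 152 217 242 239 241 223 182 156 165 165 169 141  82  72  76  75]
 [ 79 117 130 210 240 241 241 236 204 162 167 170 169 135  70  75  70  78]
 [ 81  93 126 197 233 243 242 245 216 179 173 172 159 118  70  76  76  78]
 [ 84  79 111 148 221 239 227 224 206 190 182 161 120  77  78  79  77  75]]
```

```bash
cat > m.py <<'E'
from h import *
def lum(im): return im.max(2).astype(float)
def al(g,win,lo,hi):
    u0,u1,v0,v1=win; return np.clip((g[v0:v1,u0:u1]-lo)/(hi-lo),0,1)
def show(n,im,parts,pose,win,out,f=8):
    u0,u1,v0,v1=win; a=cv2.resize(im[v0:v1,u0:u1],None,fx=f,fy=f,interpolation=cv2.INTER_CUBIC)
    for p in parts:
        q=(proj(n,place(p,*pose))-[u0-.5,v0-.5])*f-.5
        cv2.polylines(a,[cv2.convexHull(q.astype(np.float32)).astype(int)],True,(0,0,255),1)
    cv2.imwrite(out,a)
E
python3 - <<'E'
from m import *
t=cv2.imread("pics/top0.png");s=cv2.imread("pics/scene0.png")
gt,gs=lum(t),lum(s)
W=(215,302,155,212); Ws=(235,305,165,228)
print("desk",np.median(gt[200:207,220:240]),np.median(gs[205:215,235,]), gt[165:172,225:245][0],gs[200:204,240:300][0])
at=al(gt,W,80,130); As=al(gs,Ws,50,130)
ws=np.ones_like(As); ws[:18, 35:]=1
# paper mask in scene: ignore low-left below block
u,v=np.meshgrid(np.arange(*Ws[:2]),np.arange(*Ws[2:]))
uB,vB=np.meshgrid(np.arange(*W[:2]),np.arange(*W[2:]))
x0=[.584,.0415,np.arctan2(.0371,.1034)*-1]
def mk(n,win,x0):
    m=render(n,BLOCK,x0,win); return (cv2.dilate(m,np.ones((9,9)))>.05).astype(float)
wt=mk("top",W,x0);ws=mk("scene",Ws,x0)
cv2.imwrite("pics/alpha.png",cv2.resize(np.hstack([np.vstack([at,np.zeros((6,at.shape[1]))]),As])*255,None,fx=4,fy=4))
rt=fit([("top",at,W,wt)],BLOCK,x0);rs=fit([("scene",As,Ws,ws)],BLOCK,x0);rb=fit([("top",at,W,wt),("scene",As,Ws,ws)],BLOCK,x0)
print("block",rt,rs,rb)
show("top",t,BLOCK,rb[0],W,"pics/bt.png");show("scene",s,BLOCK,rb[0],Ws,"pics/bs.png")
# cartridge
W=(162,192,200,227)
at=al(gt,W,80,150); wt=np.ones_like(at)
aw=al(gt,W,170,238)
x0=[.487,.291,0.3]
for y in(0.,.3,.6,-.3):
    x0[2]=y
    r=fit([("top",at,W,wt)],CART,x0); r2=fit([("top",at,W,wt),],CART,x0)
    def f(p): return ((render("top",CART,p,W)-at)**2).sum()+((render("top",CART[3:4],p,W)-aw)**2).sum()
    q=minimize(f,x0,method="Nelder-Mead",options=dict(initial_simplex=np.vstack([x0]+[np.array(x0)+d for d in np.diag([.006,.006,.15])])))
    print("cart",r,q.x,q.fun)
np.save("cart.npy",q.x); np.save("block.npy",rb[0])
show("top",t,CART,q.x,W,"pics/ct.png",16)
show("scene",s,CART,q.x,(170,210,145,195),"pics/cs.png",12)
E
```

```text
desk 79.0 227.0 [ 75.  75.  74.  72. 113. 146. 151. 159. 166. 167. 155. 137. 154. 172.
 176. 176. 182. 185. 175. 163.] [101. 137. 146. 119.  79.  54.  47.  46.  49.  59.  76. 102. 118. 122.
 118. 117. 118. 117. 115. 116. 114. 109. 101.  96.  95.  96.  94.  94.
  99. 112. 131. 144. 155. 162. 165. 165. 166. 165. 167. 167. 167. 168.
 170. 173. 173. 174. 175. 179. 181. 180. 175. 159. 126.  84.  58.  51.
  52.  54.  54.  56.]
block (array([ 0.5855,  0.0426, -0.3282]), np.float64(282.7064568344937)) (array([ 0.5874,  0.0428, -0.3411]), np.float64(545.5226390922484)) (array([ 0.586 ,  0.0425, -0.3317]), np.float64(834.1039608263698))[ WARN:0@0.930] global loadsave.cpp:1063 imwrite_ Unsupported depth image for selected encoder is fallbacked to CV_8U.
Traceback (most recent call last):
  File "h.py", line 27, in render
    q=(proj(n,place(p,*pose))-[u0-.5,v0-.5])*SS-.5
       ~~~~^^^^^^^^^^^^^^^^^^
  File "h.py", line 18, in proj
    m=env.camera_model(n);K=np.array(m["camera_matrix"]);T=np.array(m["camera_from_world"])
ValueError: time passes only in moves, steps and waits
```

```bash
python3 - <<'E'
s=open('h.py').read()
s=s.replace('SS=8','SS=8\n_C={}\ndef cam(n):\n    if n not in _C: _C[n]=env.camera_model(n)\n    return _C[n]')
s=s.replace('m=env.camera_model(n);K','m=cam(n);K')
open('h.py','w').write(s)
E
python3 - <<'E'
from m import *
t=cv2.imread("pics/top0.png");s=cv2.imread("pics/scene0.png")
print(env.get_state()["clock"])
gt,gs=lum(t),lum(s)
bp=np.array([.586,.0425,-.3317])
show("top",t,BLOCK,bp,(215,302,155,212),"pics/bt.png");show("scene",s,BLOCK,bp,(235,305,165,228),"pics/bs.png")
W=(162,192,200,227)
at=al(gt,W,80,150)
aw=al(gt,W,170,238)
x0=[.487,.291,0.3]
for y in(0.,.3,-.3):
    x0[2]=y
    def f(p): return ((render("top",CART,p,W)-at)**2).sum()+((render("top",CART[3:4],p,W)-aw)**2).sum()
    q=minimize(f,x0,method="Nelder-Mead",options=dict(initial_simplex=np.vstack([x0]+[np.array(x0)+d for d in np.diag([.006,.006,.15])])))
    print("cart",q.x,q.fun)
np.save("cart.npy",q.x)
show("top",t,CART,q.x,W,"pics/ct.png",16)
show("scene",s,CART,q.x,(170,210,145,195),"pics/cs.png",12)
E
```

```text
0.1
cart [0.4894 0.293  0.3365] 38.96263570472058
cart [0.4894 0.2927 0.349 ] 38.92296019300561
cart [0.4893 0.2928 0.3314] 38.76292393837067
```

```bash
python3 - <<'E'
import cv2,numpy as np
def pad(a,h): return cv2.copyMakeBorder(a,0,h-a.shape[0],0,4,cv2.BORDER_CONSTANT)
a=[cv2.imread(f"pics/{n}.png") for n in("bt","bs")]
cv2.imwrite("pics/b1.png",cv2.resize(np.hstack([pad(x,504) for x in a]),None,fx=.62,fy=.62,interpolation=cv2.INTER_AREA))
a=[cv2.imread(f"pics/{n}.png") for n in("ct","cs")]
cv2.imwrite("pics/c1.png",cv2.resize(np.hstack([pad(x,600) for x in a]),None,fx=.8,fy=.8,interpolation=cv2.INTER_AREA))
E
```

```text
(no output)
```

View pics/b1.png

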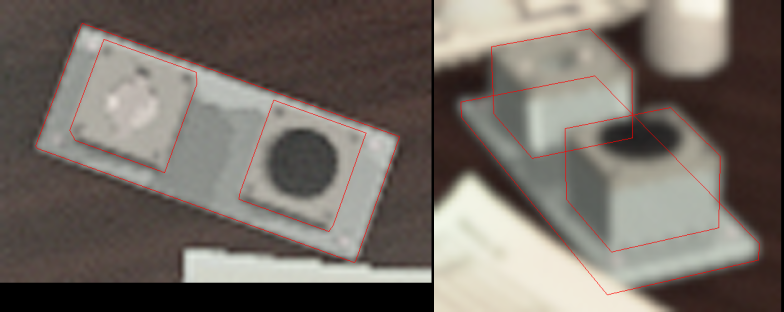

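View pics/c1.png

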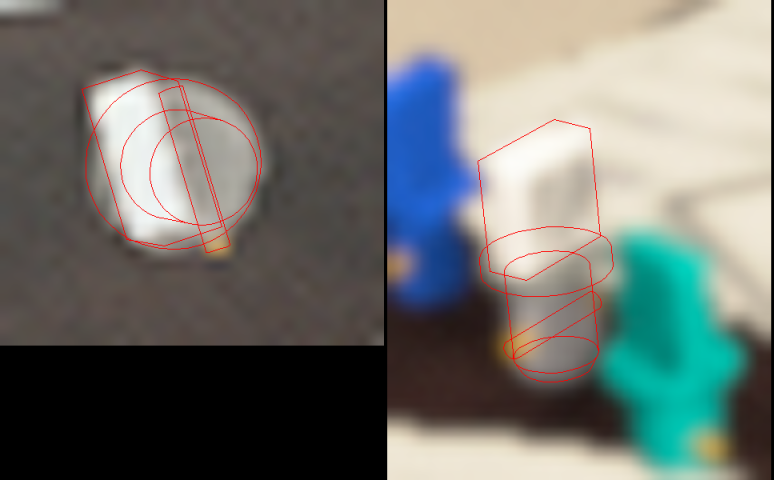

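```bash
python3 - <<'E'
from h import *
from scipy.spatial.transform import Rotation as Ro
s=env.get_state();q=s["orientation"];R=Ro.from_quat([*q[1:],q[0]]).as_matrix();print(R)
yh=np.arctan2(R[1,1],R[0,1]);print("yhead",yh, "q1-q6 const", yh-s["joint_pos"][0]+s["joint_pos"][5], s["joint_pos"])
b=np.array([.586,.0425,-.33]);c,sn=np.cos(b[2]),np.sin(b[2]);print("port_left",b[0]-sn*.055,b[1]+c*.055)
E
```

```text
[[-0.0007  0.3086  0.9512]
 [-0.0014  0.9512 -0.3086]
 [-1.     -0.0016 -0.0002]]
yhead 1.2570257388955184 q1-q6 const 1.5707965006358862 [1.1174 0.3139 0.0451 1.3036 0.     1.4312]
port_left 0.6038223665617177 0.0945323288940613
```

```bash
cat > d.py <<'E'
import sys
from h import *
from scipy.spatial.transform import Rotation as Ro
def delta(pos,yaw,down=True):
    s=env.get_state();q=s["orientation"];R=Ro.from_quat([*q[1:],q[0]]).as_matrix()
    d=R.T@(np.array(pos)-s["tcp_pos"])*100
    # target: x down, y at yaw
    y=np.array([np.cos(yaw),np.sin(yaw),0]);x=np.array([0,0,-1.]);T=np.c_[x,y,np.cross(x,y)]
    w=Ro.from_matrix(R.T@T).as_rotvec(degrees=True)
    yh=np.arctan2(R[1,1],R[0,1])
    print("tcp",s["tcp_pos"],"yawjaw %.4f"%yh,"shift cm",d,"turn deg",w,"F",s["wrist_force"],"gap %.4f q6 %.3f t %.2f"%(s["finger_gap"],s["joint_pos"][5],s["clock"]))
if __name__=="__main__":
    a=[float(v) for v in sys.argv[1:]]; delta(a[:3],a[3])
E
python3 d.py .489 .293 .15 1.911
python3 -c "
from h import *
print(ray('top',(232,135),.1),ray('top',(291,115),0.1))"
```

```text
tcp [0.1773 0.5465 0.2305] yawjaw 1.2570 shift cm [  8.0649 -14.4824  37.4759] turn deg [-37.47    -0.0426   0.0824] F [ 0.0822 -1.3774 -0.8844] gap 0.0857 q6 1.431 t 0.10
[0.7141 0.1221 0.1   ] [ 0.7779 -0.0503  0.1   ]
```

Request:
drive_tool:
  plan:
    - [[0.5, -1.45, 3.7, 0, 0, 0, 0.45], [0.5, -1.45, 3.7, 0, 0, 0, 0.45], [0.5, -1.45, 3.7, 0, 0, 0, 0.45], [0.5, -1.45, 3.7, 0, 0, 0, 0.45], [0.5, -1.45, 3.7, 0, 0, 0, 0.45]]
  squeeze: 40

```text
clock: 0.52
tcp_pos: [0.3318, 0.4195, 0.2057]
orientation: [0.698, 0.11, 0.699, -0.11]
wrist_force: [0.4, 1.0, -0.1]
finger_gap: 0.0384
```

Request:
drive_tool:
  plan:
    - [[0.5, -1.45, 3.7, 0, 0, 0, 0.45], [0.5, -1.45, 3.7, 0, 0, 0, 0.45], [0.5, -1.45, 3.7, 0, 0, 0, 0.45], [0.5, -1.45, 3.7, 0, 0, 0, 0.45], [0.5, -1.45, 3.7, 0, 0, 0, 0.45]]

```text
clock: 0.93
tcp_pos: [0.4857, 0.2932, 0.1807]
orientation: [0.698, 0.11, 0.699, -0.111]
wrist_force: [1.1, 0.1, -0.6]
finger_gap: 0.0383
```

Request:
drive_tool:
  plan:
    - [[0, 0, 0, -7, 0, 0, 0.45], [0, 0, 0, -7, 0, 0, 0.45], [0, 0, 0, -7, 0, 0, 0.45], [0, 0, 0, -7, 0, 0, 0.45], [0, 0, 0, -7, 0, 0, 0.45]]

```text
clock: 1.35
tcp_pos: [0.4845, 0.2944, 0.1807]
orientation: [0.699, -0.107, 0.699, 0.106]
wrist_force: [0.3, -0.2, 0.7]
finger_gap: 0.0384
```

```bash
python3 d.py .489 .293 .12 1.911
```

```text
tcp [0.4845 0.2944 0.1807] yawjaw 1.8733 shift cm [ 6.0685 -0.2671  0.3935] turn deg [-2.1599 -0.0706 -0.0002] F [ 0.3131 -0.2122  0.7025] gap 0.0384 q6 0.102 t 1.35
```

Request:
drive_tool:
  plan:
    - [[1.2, -0.05, 0.08, -0.4, 0, 0, 0.45], [1.2, -0.05, 0.08, -0.4, 0, 0, 0.45], [1.2, -0.05, 0.08, -0.4, 0, 0, 0.45], [1.2, -0.05, 0.08, -0.4, 0, 0, 0.45], [1.2, -0.05, 0.08, -0.4, 0, 0, 0.45]]

```text
clock: 1.77
tcp_pos: [0.4889, 0.2935, 0.1203]
orientation: [0.697, -0.117, 0.698, 0.117]
wrist_force: [-0.2, 0.5, -0.3]
finger_gap: 0.0383
```

```bash
python3 d.py .489 .293 .043 1.911;python3 - <<'E'
from m import *
t=env.read_camera("top")[:,:,::-1];s=env.read_camera("scene")[:,:,::-1]
a=cv2.resize(np.ascontiguousarray(t[180:240,140:215]),None,fx=5,fy=5,interpolation=cv2.INTER_CUBIC)
b=cv2.resize(np.ascontiguousarray(s[120:200,150:225]),None,fx=5,fy=5,interpolation=cv2.INTER_CUBIC)
a=cv2.copyMakeBorder(a,0,100,0,5,cv2.BORDER_CONSTANT)
cv2.imwrite("pics/g1.png",np.hstack([a,b]))
E
```

```text
tcp [0.4889 0.2935 0.1203] yawjaw 1.9031 shift cm [ 7.7304 -0.0485 -0.0016] turn deg [-0.4526 -0.0516  0.0001] F [-0.1834  0.4887 -0.2613] gap 0.0383 q6 0.068 t 1.77
```

View pics/g1.png

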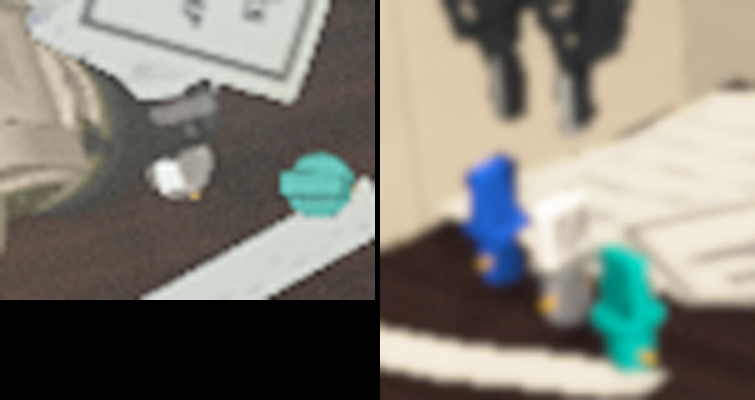

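Request:
drive_tool:
  plan:
    - [[1.5, 0, 0, 0, 0, 0, 0.45], [1.5, 0, 0, 0, 0, 0, 0.45], [1.5, 0, 0, 0, 0, 0, 0.45], [1.6, 0, 0, 0, 0, 0, 0.45], [1.5, 0, 0, 0, 0, 0, 0.45]]

```text
clock: 2.28
tcp_pos: [0.4894, 0.2938, 0.0452]
orientation: [0.698, -0.117, 0.697, 0.117]
wrist_force: [0.6, 0.1, 0.0]
finger_gap: 0.0387
```

Request:
drive_tool:
  plan:
    - [[0, 0, 0, 0, 0, 0, 0], [0, 0, 0, 0, 0, 0, 0], [0, 0, 0, 0, 0, 0, 0], [0, 0, 0, 0, 0, 0, 0], [0, 0, 0, 0, 0, 0, 0]]

```text
clock: 2.7
tcp_pos: [0.4899, 0.294, 0.0464]
orientation: [0.698, -0.117, 0.697, 0.117]
wrist_force: [0.5, 0.1, -1.8]
finger_gap: 0.0131
```

```bash
python3 d.py .489 .293 .15 1.911
```

```text
tcp [0.4899 0.294  0.0464] yawjaw 1.9028 shift cm [-10.3605  -0.0623  -0.1044] turn deg [-0.4689  0.1006 -0.0102] F [ 0.5087  0.1439 -1.7984] gap 0.0131 q6 0.068 t 2.70
```

Request:
drive_tool:
  plan:
    - [[-1.5, 0, 0, 0, 0, 0, 0], [-2, 0, 0, 0, 0, 0, 0], [-2.5, 0, 0, 0, 0, 0, 0], [-2.5, 0, 0, 0, 0, 0, 0], [-2, 0, 0, 0, 0, 0, 0]]

```text
clock: 3.12
tcp_pos: [0.4898, 0.2939, 0.1529]
orientation: [0.698, -0.117, 0.697, 0.117]
wrist_force: [0.5, 0.0, -0.6]
finger_gap: 0.0131
```

```bash
python3 d.py .604 .0945 .14 1.24
```

```text
tcp [0.4898 0.2939 0.1529] yawjaw 1.9027 shift cm [  1.2982 -22.5766   4.2954] turn deg [37.9725  0.1257 -0.0574] F [ 0.5077  0.0458 -0.5616] gap 0.0131 q6 0.068 t 3.12
```

Request:
drive_tool:
  plan:
    - [[0, -2.3, 0.43, 0, 0, 0, 0], [0, -2.3, 0.43, 0, 0, 0, 0], [0, -2.3, 0.43, 0, 0, 0, 0], [0, -2.3, 0.43, 0, 0, 0, 0], [0, -2.3, 0.43, 0, 0, 0, 0]]

```text
clock: 3.53
tcp_pos: [0.5477, 0.1912, 0.1512]
orientation: [0.698, -0.117, 0.697, 0.117]
wrist_force: [-0.1, 0.5, -1.5]
finger_gap: 0.0132
```

Request:
drive_tool:
  plan:
    - [[0, -2.3, 0.43, 0, 0, 0, 0], [0, -2.3, 0.43, 0, 0, 0, 0], [0, -2.3, 0.43, 0, 0, 0, 0], [0, -2.2, 0.43, 0, 0, 0, 0], [0, -2.0, 0.43, 0, 0, 0, 0]]

```text
clock: 3.95
tcp_pos: [0.6043, 0.0927, 0.1511]
orientation: [0.698, -0.117, 0.697, 0.117]
wrist_force: [-0.2, -0.0, -0.4]
finger_gap: 0.0134
```

Request:
drive_tool:
  plan:
    - [[0, 0, 0, 7, 0, 0, 0], [0, 0, 0, 7, 0, 0, 0], [0, 0, 0, 7, 0, 0, 0], [0, 0, 0, 7, 0, 0, 0], [0, 0, 0, 7, 0, 0, 0]]

```text
clock: 4.37
tcp_pos: [0.6038, 0.0939, 0.151]
orientation: [0.7, 0.101, 0.7, -0.1]
wrist_force: [-0.3, 0.1, -1.5]
finger_gap: 0.0134
```

```bash
python3 d.py .604 .0945 .14 1.24
```

```text
tcp [0.6038 0.0939 0.151 ] yawjaw 1.2856 shift cm [1.1009 0.0651 0.0016] turn deg [ 2.6102  0.0467 -0.0247] F [-0.2847  0.0976 -1.4817] gap 0.0134 q6 0.308 t 4.37
```

Request:
drive_tool:
  plan:
    - [[0.6, 0.06, 0, 2.6, 0, 0, 0], [0.5, 0, 0, 0, 0, 0, 0], [0.0, 0, 0, 0, 0, 0, 0], [0, 0, 0, 0, 0, 0, 0], [0, 0, 0, 0, 0, 0, 0]]

```text
clock: 4.78
tcp_pos: [0.6038, 0.0946, 0.1395]
orientation: [0.698, 0.114, 0.698, -0.114]
wrist_force: [-0.3, 0.4, -0.8]
finger_gap: 0.0131
```

```bash
python3 d.py .604 .0945 .14 1.24;python3 - <<'E'
from m import *
t=env.read_camera("top")[:,:,::-1].copy();s=env.read_camera("scene")[:,:,::-1].copy()
cv2.imwrite("pics/t2.png",t);cv2.imwrite("pics/s2.png",s)
W=(230,310,130,230)
bp=[.5855,.0425,-.329]
show("scene",s,BLOCK,bp,W,"pics/s2b.png",6)
st=env.get_state()["tcp_pos"]
show("scene",s,CART,[st[0],st[1],-.33,st[2]-.046],W,"pics/s2c.png",6)
show("scene",s,[],[0,0,0],W,"pics/s2d.png",6)
a=[cv2.imread(f"pics/s2{k}.png") for k in "bd"]
cv2.imwrite("pics/s2x.png",cv2.resize(np.hstack([cv2.imread("pics/s2b.png"),cv2.imread("pics/s2c.png")]),None,fx=.83,fy=.83))
E
```

```text
tcp [0.6038 0.0946 0.1395] yawjaw 1.2475 shift cm [-0.0472 -0.0036  0.0266] turn deg [ 0.4288  0.007  -0.009 ] F [-0.2792  0.3942 -0.8214] gap 0.0131 q6 0.347 t 4.78
```

View pics/s2x.png

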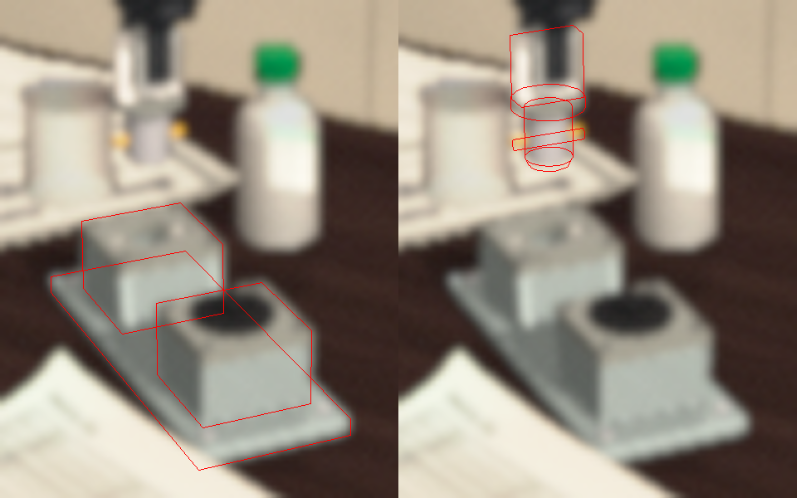

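View pics/t2.png

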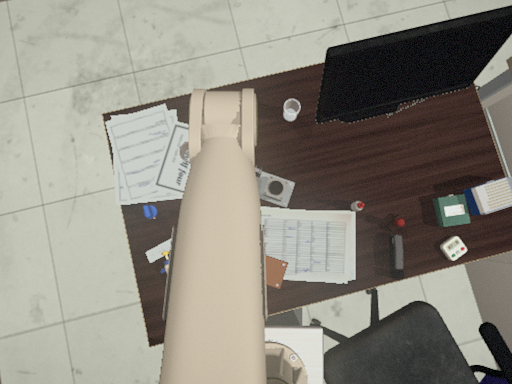

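Request:
drive_tool:
  plan:
    - [[1.0, 0, 0.02, 0.4, 0, 0, 0], [1.0, 0, 0, 0, 0, 0, 0], [1.0, 0, 0, 0, 0, 0, 0], [0.7, 0, 0, 0, 0, 0, 0], [0, 0, 0, 0, 0, 0, 0]]

```text
clock: 5.3
tcp_pos: [0.6021, 0.0945, 0.0994]
orientation: [0.696, 0.116, 0.699, -0.117]
wrist_force: [-0.3, -0.3, -0.6]
finger_gap: 0.0133
```

```bash
python3 d.py .6038 .0945 .079 1.241;python3 - <<'E'
from m import *
s=env.read_camera("scene")[:,:,::-1].copy()
cv2.imwrite("pics/s3.png",s)
W=(245,285,145,205)
show("scene",s,BLOCK+[cyl(.015,.015,.052,.052,0,.055)],[.5855,.0425,-.329],W,"pics/s3b.png",10)
st=env.get_state()["tcp_pos"]
show("scene",s,CART,[st[0],st[1],-.33,st[2]-.046],W,"pics/s3c.png",10)
cv2.imwrite("pics/s3x.png",np.hstack([cv2.imread("pics/s3b.png"),cv2.imread("pics/s3c.png")]))
E
```

```text
tcp [0.6021 0.0945 0.0994] yawjaw 1.2396 shift cm [2.0403 0.0606 0.1696] turn deg [-0.0828 -0.2474  0.086 ] F [-0.3226 -0.3117 -0.5678] gap 0.0133 q6 0.355 t 5.30
```

View pics/s3x.png

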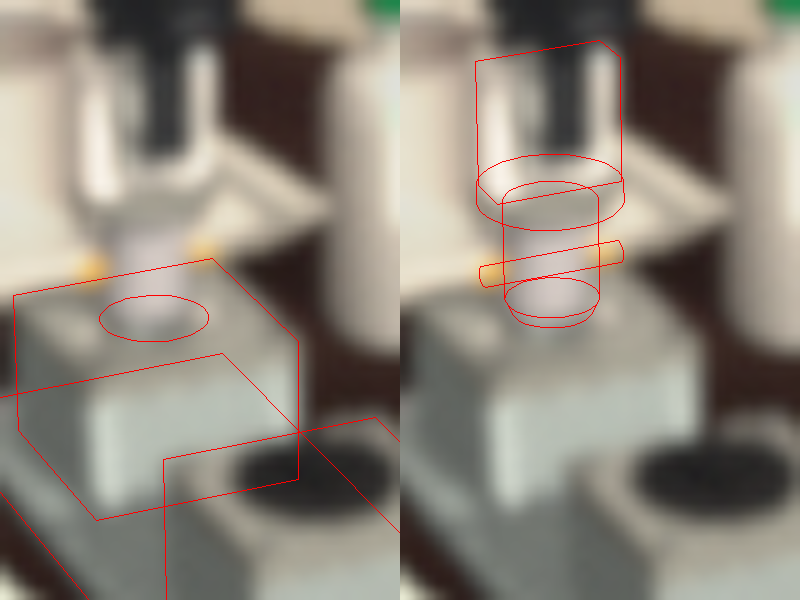

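Request:
drive_tool:
  plan:
    - [[0, 0.06, 0.17, 0, 0, 0, 0], [0.3, 0, 0, 0, 0, 0, 0], [0.3, 0, 0, 0, 0, 0, 0], [0.0, 0, 0, 0, 0, 0, 0], [0, 0, 0, 0, 0, 0, 0]]

```text
clock: 5.77
tcp_pos: [0.6056, 0.0945, 0.0962]
orientation: [0.697, 0.117, 0.697, -0.117]
wrist_force: [-0.4, -0.7, -0.5]
finger_gap: 0.0132
```

```bash
python3 d.py .6038 .0945 .079 1.241
```

```text
tcp [0.6056 0.0945 0.0962] yawjaw 1.2395 shift cm [ 1.7229 -0.0641 -0.1709] turn deg [-0.0838 -0.0101 -0.0006] F [-0.3594 -0.6587 -0.548 ] gap 0.0132 q6 0.355 t 5.77
```

Request:
drive_tool:
  plan:
    - [[0, -0.06, -0.17, 0, 0, 0, 0], [0, 0, 0, 0, 0, 0, 0], [0, 0, 0, 0, 0, 0, 0], [0.0, 0, 0, 0, 0, 0, 0], [0, 0, 0, 0, 0, 0, 0]]

```text
clock: 6.18
tcp_pos: [0.604, 0.0946, 0.0964]
orientation: [0.698, 0.117, 0.697, -0.117]
wrist_force: [-0.0, -0.6, -1.8]
finger_gap: 0.0134
```

```bash
python3 d.py .6038 .0945 .079 1.241
```

```text
tcp [0.604  0.0946 0.0964] yawjaw 1.2396 shift cm [ 1.7441 -0.0134 -0.0168] turn deg [-0.0827  0.0154 -0.0109] F [-0.0025 -0.6138 -1.7602] gap 0.0134 q6 0.355 t 6.18
```

Request:
drive_tool:
  plan:
    - [[0, 0, 0, 0, 0, 0, 0], [0, 0, 0, 0, 0, 0, 0], [0, 0, 0, 0, 0, 0, 0], [0.0, 0, 0, 0, 0, 0, 0], [0, 0, 0, 0, 0, 0, 0]]

```text
clock: 6.6
tcp_pos: [0.6039, 0.0945, 0.0963]
orientation: [0.697, 0.117, 0.697, -0.117]
wrist_force: [-0.3, -1.0, -1.5]
finger_gap: 0.0132
```

```bash
python3 d.py .6038 .0945 .079 1.241
```

```text
tcp [0.6039 0.0945 0.0963] yawjaw 1.2396 shift cm [ 1.7289 -0.0085 -0.0092] turn deg [-0.0814 -0.0004 -0.0035] F [-0.3171 -1.0088 -1.4614] gap 0.0132 q6 0.355 t 6.60
```

Request:
drive_tool:
  plan:
    - [[0.2, 0, 0, 0, 0, 0, 0], [0.2, 0, 0, 0, 0, 0, 0], [0.2, 0, 0, 0, 0, 0, 0], [0.0, 0, 0, 0, 0, 0, 0], [0, 0, 0, 0, 0, 0, 0]]

```text
clock: 7.02
tcp_pos: [0.6037, 0.0945, 0.09]
orientation: [0.697, 0.117, 0.698, -0.117]
wrist_force: [-0.4, 0.0, -1.7]
finger_gap: 0.013
```

```bash
python3 d.py .6038 .0945 .079 1.241
```

```text
tcp [0.6037 0.0945 0.09  ] yawjaw 1.2396 shift cm [ 1.0968 -0.0003  0.0125] turn deg [-0.0827 -0.0332  0.0073] F [-0.3589  0.0327 -1.7019] gap 0.0130 q6 0.355 t 7.02
```

Barrel is entering freely. Continue.

Request:
drive_tool:
  plan:
    - [[0.2, 0, 0, 0, 0, 0, 0], [0.2, 0, 0, 0, 0, 0, 0], [0.2, 0, 0, 0, 0, 0, 0], [0.2, 0, 0, 0, 0, 0, 0], [0, 0, 0, 0, 0, 0, 0]]

```text
clock: 7.43
tcp_pos: [0.6035, 0.0945, 0.0817]
orientation: [0.697, 0.117, 0.698, -0.117]
wrist_force: [-0.5, -0.0, -0.3]
finger_gap: 0.0133
```

```bash
python3 d.py .6038 .0945 .068 1.241;python3 - <<'E'
from m import *
s=env.read_camera("scene")[:,:,::-1].copy()
W=(245,285,145,205)
show("scene",s,[],[0,0,0],W,"pics/s4.png",10)
E
```

```text
tcp [0.6035 0.0945 0.0817] yawjaw 1.2395 shift cm [1.3666 0.0062 0.0268] turn deg [-0.0836 -0.0518  0.0131] F [-0.4706 -0.0031 -0.2853] gap 0.0133 q6 0.355 t 7.43
```

View pics/s4.png

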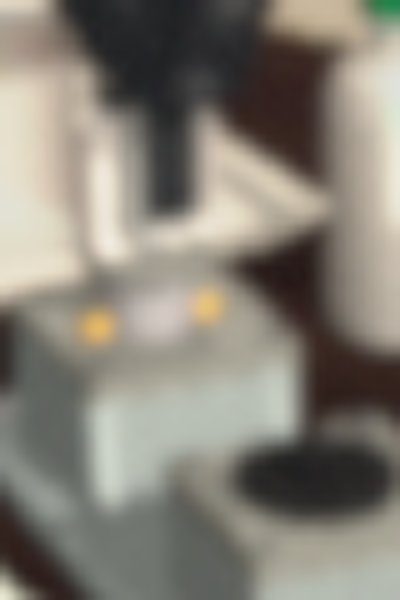

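Request:
drive_tool:
  plan:
    - [[0.2, 0, 0, 0, 0, 0, 0], [0.2, 0, 0, 0, 0, 0, 0], [0, 0, 0, 0, 0, 0, 0], [0, 0, 0, 0, 0, 0, 0], [0, 0, 0, 0, 0, 0, 0]]

```text
clock: 7.9
tcp_pos: [0.6039, 0.0946, 0.0783]
orientation: [0.697, 0.117, 0.697, -0.117]
wrist_force: [-1.1, 1.1, -1.7]
finger_gap: 0.0135
```

```bash
python3 d.py .6038 .0945 .068 1.241;python3 - <<'E'
from m import *
s=env.read_camera("scene")[:,:,::-1].copy()
W=(245,285,145,205)
show("scene",s,[],[0,0,0],W,"pics/s5.png",10)
E
```

```text
tcp [0.6039 0.0946 0.0783] yawjaw 1.2395 shift cm [ 1.0337 -0.0108 -0.0082] turn deg [-0.0834 -0.0012 -0.0075] F [-1.099   1.0839 -1.7342] gap 0.0135 q6 0.355 t 7.90
```

View pics/s5.png

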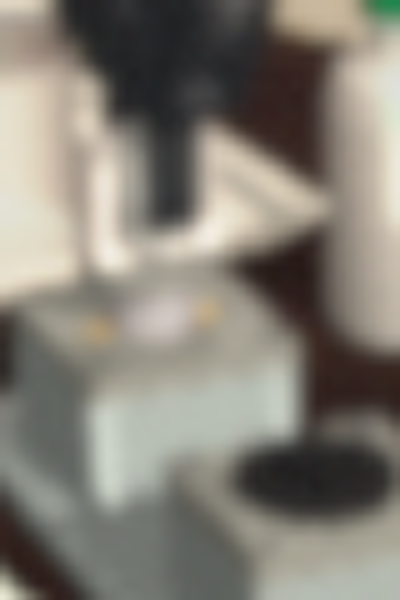

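Request:
drive_tool:
  plan:
    - [[0.2, 0, 0, 0, 0, 0, 0], [0.2, 0, 0, 0, 0, 0, 0], [0.2, 0, 0, 0, 0, 0, 0], [0, 0, 0, 0, 0, 0, 0], [0, 0, 0, 0, 0, 0, 0]]
  squeeze: 60

```text
clock: 8.37
tcp_pos: [0.6042, 0.0946, 0.0726]
orientation: [0.698, 0.117, 0.697, -0.116]
wrist_force: [-1.0, 0.6, 1.0]
finger_gap: 0.0134
```

```bash
python3 d.py .6038 .0945 .066 1.241
```

```text
tcp [0.6042 0.0946 0.0726] yawjaw 1.2396 shift cm [ 0.6553 -0.0208 -0.0383] turn deg [-0.0829  0.0373 -0.0196] F [-0.9883  0.6239  1.0186] gap 0.0134 q6 0.355 t 8.37
```

Request:
drive_tool:
  plan:
    - [[0.2, 0, 0, 0, 0, 0, 0], [0.2, 0, 0, 0, 0, 0, 0], [0.2, 0, 0, 0, 0, 0, 0], [0, 0, 0, 0, 0, 0, 0], [0, 0, 0, 0, 0, 0, 0]]

```text
clock: 8.78
tcp_pos: [0.6042, 0.0946, 0.0668]
orientation: [0.698, 0.117, 0.697, -0.116]
wrist_force: [-2.1, -0.4, 4.5]
finger_gap: 0.0131
```

```bash
python3 d.py .6038 .0945 .064 1.241
```

```text
tcp [0.6042 0.0946 0.0668] yawjaw 1.2396 shift cm [ 0.2789 -0.0232 -0.0394] turn deg [-0.0795  0.0493 -0.0232] F [-2.0846 -0.4308  4.5499] gap 0.0131 q6 0.355 t 8.78
```

Request:
drive_tool:
  plan:
    - [[0.1, 0, 0, 0, 0, 0, 0], [0.1, 0, 0, 0, 0, 0, 0], [0, 0, 0, 0, 0, 0, 0], [0, 0, 0, 0, 0, 0, 0], [0, 0, 0, 0, 0, 0, 0]]

```text
clock: 9.2
tcp_pos: [0.6045, 0.0946, 0.0666]
orientation: [0.698, 0.117, 0.697, -0.116]
wrist_force: [-3.6, 0.3, 16.2]
finger_gap: 0.013
```

```bash
python3 d.py .6038 .0945 .064 1.241; python3 - <<'E'
from m import *
s=env.read_camera("scene")[:,:,::-1].copy()
W=(245,285,145,205)
show("scene",s,[],[0,0,0],W,"pics/s6.png",10)
E
```

```text
tcp [0.6045 0.0946 0.0666] yawjaw 1.2396 shift cm [ 0.2627 -0.0316 -0.0647] turn deg [-0.0788  0.1277 -0.0452] F [-3.6489  0.3355 16.1657] gap 0.0130 q6 0.355 t 9.20
```

View pics/s6.png

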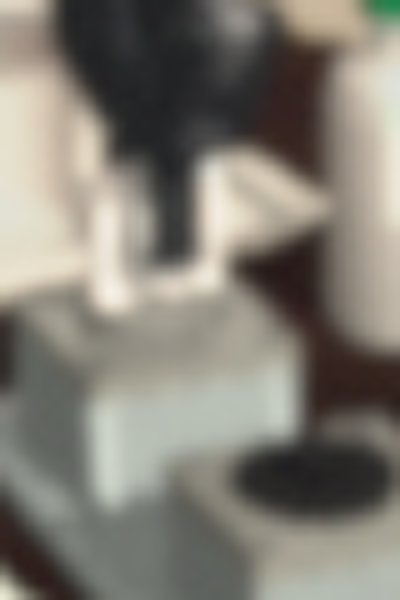

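Request:
drive_tool:
  plan:
    - [[-0.1, 0, 0, 0, 0, 0, 0], [-0.03, 0, 0, 0, 0, 0, 0], [0, 0, 0, 0, 0, 0, 0], [0, 0, 0, 4, 0, 0, 0], [0, 0, 0, 4, 0, 0, 0]]

```text
clock: 9.67
tcp_pos: [0.6044, 0.0944, 0.0668]
orientation: [0.688, 0.166, 0.687, -0.166]
wrist_force: [-2.4, -0.9, 7.8]
finger_gap: 0.0132
```

```bash
python3 d.py .6038 .0945 .0670 -0.36
```

```text
tcp [0.6044 0.0944 0.0668] yawjaw 1.0968 shift cm [-0.0247 -0.0225 -0.0575] turn deg [83.4658  0.0523 -0.0876] F [-2.4455 -0.9013  7.8457] gap 0.0132 q6 0.498 t 9.67
```

Request:
drive_tool:
  plan:
    - [[0, 0, 0, 5, 0, 0, 0], [0, 0, 0, 5, 0, 0, 0], [0, 0, 0, 5, 0, 0, 0], [0, 0, 0, 5, 0, 0, 0], [0, 0, 0, 5, 0, 0, 0]]

```text
clock: 10.08
tcp_pos: [0.6045, 0.094, 0.0667]
orientation: [0.636, 0.311, 0.634, -0.311]
wrist_force: [-1.3, -1.7, 7.4]
finger_gap: 0.0132
```

```bash
python3 d.py .6038 .0945 .0670 -0.36; python3 -c "
from workcell import env
print(env.get_state()['ft_torque'])"
```

```text
tcp [0.6045 0.094  0.0667] yawjaw 0.6591 shift cm [-0.0287 -0.0268 -0.0867] turn deg [58.3895  0.0875 -0.0932] F [-1.3425 -1.6909  7.4215] gap 0.0132 q6 0.935 t 10.08
[-0.5135772   0.38262699  0.09146695]
```

Request:
drive_tool:
  plan:
    - [[0, 0, -0.02, 5, 0, 0, 0], [0, 0, -0.02, 5, 0, 0, 0], [0, 0, -0.02, 5, 0, 0, 0], [0, 0, 0, 5, 0, 0, 0], [0, 0, 0, 5, 0, 0, 0]]

```text
clock: 10.5
tcp_pos: [0.6044, 0.0937, 0.0668]
orientation: [0.554, 0.441, 0.551, -0.442]
wrist_force: [-1.7, -4.6, 7.8]
finger_gap: 0.0131
```

```bash
python3 d.py .6038 .0945 .0670 -0.36; python3 -c "
from workcell import env
print(env.get_state()['ft_torque'])"
```

```text
tcp [0.6044 0.0937 0.0668] yawjaw 0.2222 shift cm [-0.0237 -0.0435 -0.0951] turn deg [33.3594  0.152  -0.1332] F [-1.6756 -4.6462  7.8408] gap 0.0131 q6 1.373 t 10.50
[-1.08703896  0.32179105  0.04152099]
```

Request:
drive_tool:
  plan:
    - [[0, 0, 0.05, 5, 0, 0, 0], [0, 0, 0.05, 5, 0, 0, 0], [0, 0, 0, 5, 0, 0, 0], [0, 0, 0, 5, 0, 0, 0], [0, 0, 0, 5, 0, 0, 0]]

```text
clock: 10.92
tcp_pos: [0.6042, 0.093, 0.0667]
orientation: [-0.445, -0.55, -0.443, 0.551]
wrist_force: [-2.5, -4.6, 10.0]
finger_gap: 0.013
```

```bash
python3 d.py .6038 .0945 .0670 -0.36; python3 -c "
from workcell import env
print(env.get_state()['ft_torque'])"
```

```text
tcp [0.6042 0.093  0.0667] yawjaw -0.2138 shift cm [-0.0257 -0.0683 -0.1341] turn deg [ 8.3738  0.0873 -0.1044] F [-2.5325 -4.6124  9.9536] gap 0.0130 q6 1.807 t 10.92
[-0.7786632   0.62644367  0.08802527]
```

Request:
drive_tool:
  plan:
    - [[0, 0, 0.05, 4, 0, 0, 0], [0, -0.03, 0.03, 4, 0, 0, 0], [0, 0, 0, 0, 0, 0, 0], [0, 0, 0, 0, 0, 0, 0], [0, 0, 0, 0, 0, 0, 0]]

```text
clock: 11.33
tcp_pos: [0.6038, 0.0929, 0.0667]
orientation: [0.406, 0.579, 0.405, -0.579]
wrist_force: [-2.7, -2.0, 9.6]
finger_gap: 0.013
```

```bash
python3 d.py .6038 .0945 .0670 -0.36; python3 - <<'E'
from m import *
print(env.get_state()['ft_torque'])
s=env.read_camera("scene")[:,:,::-1].copy()
W=(240,290,140,205)
show("scene",s,[],[0,0,0],W,"pics/s7.png",9)
cv2.imwrite("pics/t7.png",env.read_camera("top")[:,:,::-1])
E
```

```text
tcp [0.6038 0.0929 0.0667] yawjaw -0.3488 shift cm [-0.0252 -0.0514 -0.1499] turn deg [ 0.6439  0.0197 -0.0987] F [-2.6989 -1.9701  9.5883] gap 0.0130 q6 1.941 t 11.33
[-0.3708  0.4734  0.0545]
```

View pics/s7.png

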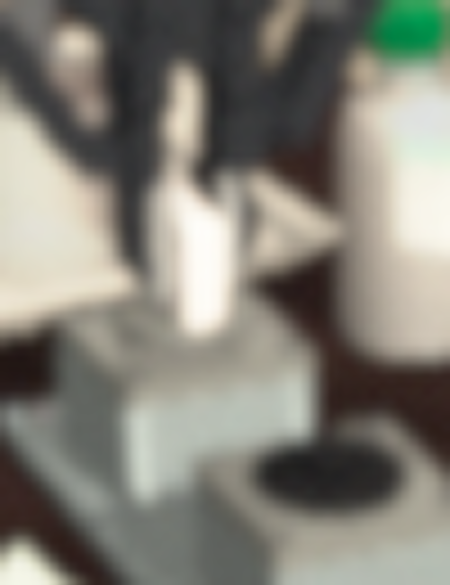

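Request:
drive_tool:
  plan:
    - [[0, 0, 0, 0, 0, 0, 0], [0, 0, 0, 0, 0, 0, 0], [0, 0, 0, 0, 0, 0, 0], [0, 0, 0, 0, 0, 0, 0], [0, 0, 0, 0, 0, 0, 0]]

```text
clock: 11.85
tcp_pos: [0.6037, 0.0929, 0.0668]
orientation: [0.406, 0.579, 0.405, -0.579]
wrist_force: [-2.3, -1.4, 9.5]
finger_gap: 0.0136
```

```bash
python3 d.py .6038 .0945 .0670 -0.36; python3 - <<'E'
from h import *
s=env.get_state(); print(s["qvel"]); print(env.hand_in())
E
```

```text
tcp [0.6037 0.0929 0.0668] yawjaw -0.3488 shift cm [-0.0228 -0.0499 -0.1541] turn deg [ 0.6414  0.0239 -0.0985] F [-2.3125 -1.4429  9.4703] gap 0.0136 q6 1.941 t 11.85
[-0.0009  0.0001 -0.0003 -0.0001 -0.0012  0.    ]
the job is handed in; nothing more can be done
None
```

I put the white and grey cartridge into the left port, which was the open one (the right port carries the black cover). I pushed it down to the spring stop, eased off about 1 mm and twisted it about 91° clockwise. I handed in at about 12 s, still gripping it.

**Last checks:**
- **Pose:** the tool had been still for about half a second, was vertical to within 0.1°, and had turned 1.59 rad since the pins went in.
- **Push and grip:** the upward force was about 9.5 N, with 2–3 N sideways. The fingers were 13.6 mm apart on the 14 mm bar with a 60 N grip setting.
- **Pictures:** the last scene picture shows the bar turned with the fingers and the flange just above the port. In that view the reagent bottle and cover look undisturbed. I did not check the dropper bottle or beaker at the end, though no move went near them.

**Not confirmed or not agreeing:**
- The plunger and drive-plate values can't be read directly, so I inferred them from the tool's motion, the forces and the pictures.
- Sideways force rose to about 5 N during the twist, so I shifted the tool about 1.5 mm. It ended 1.6 mm in y from the port centre measured by camera, which is within the hole's play and the 6 mm limit.
- The plunger's first touch came at a tool height that suggested the cartridge was held 4–5 mm further up in the fingers than the stop suggested. The stop agreed with the expected grip height to about 2 mm.

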